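# Seat both end strips of a gel cassette in the bench press

## Task

Slide the blue gel cassette straight up out of its rack slot and push one end of it into the guide of the small bench press until the coloured strip on that end is fully seated against the stop. Then turn the cassette end for end, taking it by its other half, and seat the strip on the other end against the stop in the same way. Leave the cassette standing there in the press with both strips fully home; do not let it fall over, and leave the finished grey cassette in the rack.

Things in the scene. Friction and masses are not known exactly. Their poses are not given: they have to be found in the camera images.
- cassette_center (a point): Centre of the blue-framed gel cassette with a clear ribbed pane: a loose upright plate 116 mm long (x axis), 20 thick (y), 70 high (z, up), 0.16 kg. It stands by itself on its long edge; this point is 35 mm above its underside. Starts in one of the two rack slots, underside on the rack floor. Grip it across the thickness from above
- end_a (a point): Middle of the cassette's -x end face (58 mm from the centre), which carries the orange strip; its axes are the cassette's
- end_b (a point): Middle of the cassette's +x end face (58 mm from the centre), which carries the green strip; its axes are the cassette's
- strip_a (a joint): How far the orange strip (12 mm wide, 50 mm high) is pressed into the -x end, m: near 0 it stands 8 mm proud of the end face, 0.006 is fully home, standing 2 mm proud. It slides stiffly (about 3 N) and stays where it is left
- strip_b (a joint): The same for the green strip in the +x end
- press_stop (a point): Centre of the black stop face of the bench press, 35 mm above the bench; the press is fixed. Its x axis is the level direction in which a cassette is pushed; the cassette slides in along y = 0, standing on the bench itself, between two aluminium walls 72 mm high and 24 mm apart. No finger fits between wall and cassette. Feet spread to 49 mm either side
- press_mouth (a point): Middle of the open mouth of the press's guide, 65 mm before the stop, same axes and height; the guide's last 18 mm flare out to 38 mm here. With the strip fully home the cassette's end face is 2 mm from the stop and 53 mm of its length stands out of the mouth. The bench for 150 mm before the mouth is clear
- rack_floor (a point): Centre of the floor of the white slotted rack, 6 mm above the bench, fixed; base 110 mm (x) by 170 mm (y). Its two slots run along its x axis at y = -37.5 and +37.5 mm, each between four white tabs that rise 29 mm above the floor, at x = -28 and +28 mm, leaving about 1.8 mm either side of a cassette
- spare_center (a point): Centre, half-way up, of the finished grey cassette with a white pane and no coloured strips, same size, loose, in the other slot of the rack
Mind the look-alikes: they are no part of the job. Leave any red or yellow look-alike of the part that bears cassette_center alone.

How it is judged:
By the outcome, as a careful person would: the job done as asked, in the order asked, and still so for the second after the job is handed in, with the robot touching nothing.
It also fails if it takes over 67 s, if anything falls off the work surface, if the arm or the gripper's body presses on something with over 40 N, if the wrist force passes 120 N, or if a joint passes its speed limit or range.

## Robot

A 6-joint arm with a two-finger parallel gripper is mounted at the origin on a cart in front of the work surface, level with it; the furniture and walls round the work are solid. World frame = base frame: x ahead of the robot, y to its left, z up, the work surface at z = 0. Lengths are in m, angles in rad, forces in N, time in s.
With the tool pointing down it reaches from about 0.4 to 0.825 m from the base axis. Payload 7 kg.
Tool frame: the origin (TCP) lies at the very end of the fingers, on their centre line; the grasp point (between the pads) lies bot.grip_depth behind it (bot.grip_depth is the distance from the TCP to the grasp point, in m); y points along the fingers, z is the direction in which the jaws open and shut, and the axes are right-handed (so a half turn about y gives the same grasp; the last joint's range is limited). The gripper opens to 88 mm and grips with 3 to 60 N. Pads are 19 mm wide; open, the fingers measure 130 mm over their backs; the gripper's body (78 mm by 193 mm) begins 47 mm behind the grasp point.
Start: joints at [1.582, 0.359, 0.012, 0, -1.224, -0.288], TCP at [0.184, 0.649, 0.227] pointing down, gripper open.
Joint ranges: [-3.07, 3.07], [-1.43, 2.12], [-1.02, 1.25], [-3.03, 1.67], [-3.05, -0], [-3.03, 3.03]. Speed limits (rad/s): [2.39, 2.39, 3.01, 3.14, 3.14, 3.14].

## Interface

Orientations are given as a unit quaternion [x, y, z, w].
In Python, from workcell import bot gives the robot as it stands.
- The arm moves only by the shell command python3 -m inch 'ROWS' [FORCE]. ROWS is JSON, one flat list of numbers, 7 for each row, row after row: the opening, from -1 (shut) to 1 (fully open), then the shift along the tool's x, y, z in mm, then the turn, a rotation vector about the tool's x, y, z in degrees. A call has 1 to 10 rows; each row is the pose to reach, as a shift and turn from the pose commanded when the call began, along the tool's axes at that moment; what a row does not reach only later rows make up. A row lasts 1/10 s, in which the tool goes at most 50 mm and 8.59 degrees, less where a joint would pass 70% of its speed; a pose out of reach is approached as far as the arm can. A call with a gripper value outside its range is refused whole. The fingers move at their own pace and stop on an object; FORCE is the grip in N (left out, the last holds). Time passes only in rows, so rows that repeat a pose let the fingers close. It gives the time, the measured TCP pose, the force and the opening at its end, in the units of the state.
- bot.get_obs(): the state, without advancing time (a new reading comes with each control period).
- bot.read_camera(name): name is "scene" or "top" or "wrist"; returns a dict with "color" (420x560x3 uint8, red, green, blue), "fx", "fy", "cx", "cy" (pixels), "world_to_cam" (4x4, takes a point from world to camera coordinates); the wrist camera has in their place "hand_eye" (4x4, takes a point from camera to tool coordinates, whose origin is the TCP and whose axes are the tool frame's). Camera axes: x right, y down, z forward; pixel columns grow to the right and rows downward; lengths in m; the calibration is good to about 2 mm. A picture is of the moment at which its call begins: read the wrist's pose just before it. There is no depth.
- bot.job_done(): hands the job in, once; it reports no verdict.
The state is a dict: "time": time; "joints": joint angles; "qd": joint speeds; "joint_torque": joint torques, N m; "eef_pos": TCP position; "ee_rot": TCP orientation; "force": force on the tool from outside, world axes, zero at the start; "moment": the same for the moment, N m; "finger_gap": opening from 0.0 (shut) to 1.0 (fully open).
Only numpy, scipy, OpenCV 4.12 (cv2) and the standard library are available. Lean on these libraries where they do the work, as an engineer would, in place of code of your own. Each camera call takes 0.05 s, during which the arm holds its last target.

## Working session

There is one attempt and no reset: what is moved stays moved. The work goes in short steps, Python scripts to look and compute and a shell command to move; the robot and the scene stay as the last step left them, time stands still between calls to the robot, and variables do not carry over. Pictures are saved under pics/ and viewed, and the job is handed in when it is done.

```bash
ls; mkdir -p pics; python3 - <<'E'
from workcell import bot
import cv2,numpy as np
o=bot.get_obs();print(o['time'],o['eef_pos'],o['ee_rot'],o['finger_gap'],bot.grip_depth)
for n in ["scene","top","wrist"]:
    c=bot.read_camera(n)
    cv2.imwrite(f"pics/{n}0.png",c['color'][:,:,::-1])
    print(n,c['fx'],c['fy'],c['cx'],c['cy']);print(np.round(c.get('world_to_cam',c.get('hand_eye')),4).tolist())
E
```

```text
pics
0.0 [0.18435905 0.64882202 0.22564056] [-0.09757054 -0.69975767  0.70091988  0.09762433] 1.0042811222183048 0.0188
scene 516.5676808977532 516.5676808977532 279.24120464670835 211.70311804900024
[[-0.5334, 0.8458, -0.0013, 0.2366], [0.6318, 0.3974, -0.6655, -0.2593], [-0.5624, -0.3558, -0.7464, 1.4688], [0.0, 0.0, 0.0, 1.0]]
top 455.42583906192374 455.42583906192374 279.3128235914196 208.63762752598234
[[0.0141, -0.9999, 0.0021, -0.0179], [-0.999, -0.0142, -0.0416, 0.4699], [0.0417, -0.0015, -0.9991, 1.0806], [0.0, 0.0, 0.0, 1.0]]
wrist 363.7194100802052 363.7194100802052 282.83700952215565 207.50042007209015
[[-0.0004, 0.9624, 0.2718, -0.0732], [-0.001, -0.2718, 0.9624, -0.1593], [1.0, 0.0001, 0.0011, -0.0012], [0.0, 0.0, 0.0, 1.0]]
```

View pics/scene0.png

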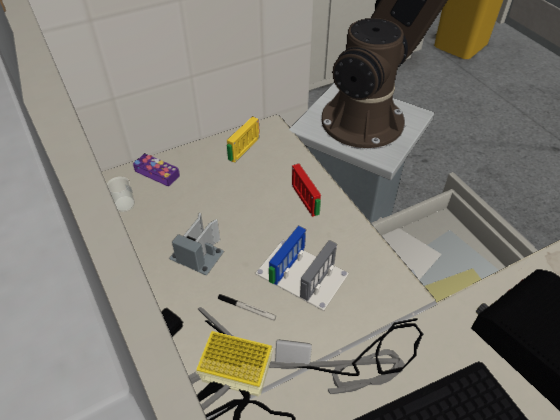

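View pics/top0.png

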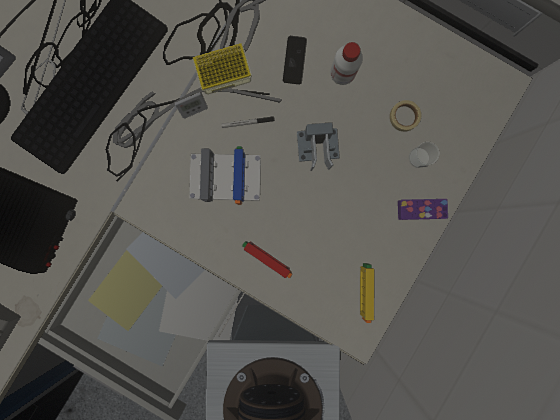

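View pics/wrist0.png

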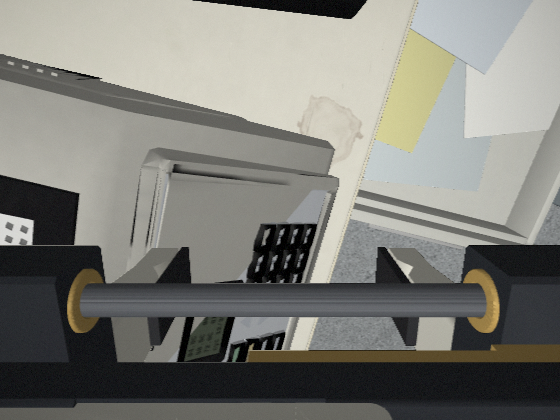

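The candidates are, in the top view: blue (239,175) in the rack, grey (207,174) in the rack, red (267,260) loose, and yellow (368,293) loose. The blue one matches the description. Its orange end faces the robot and the press is at (318,145). Next is a close crop.

```bash
python3 - <<'E'
import cv2,numpy as np
i=cv2.imread('pics/top0.png')[110:215,180:350]
i=cv2.convertScaleAbs(i,alpha=1.8)
cv2.imwrite('pics/topc.png',cv2.resize(i,None,fx=4.7,fy=4.7,interpolation=cv2.INTER_CUBIC))
i=cv2.imread('pics/scene0.png')[200:310,165:355]
cv2.imwrite('pics/scenec.png',cv2.resize(i,None,fx=4.2,fy=4.2,interpolation=cv2.INTER_CUBIC))
E
```

```text
(no output)
```

View pics/topc.png

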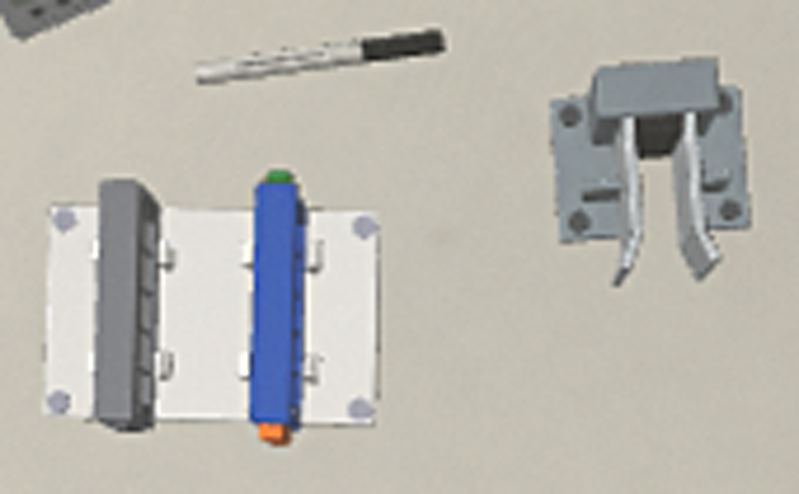

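View pics/scenec.png

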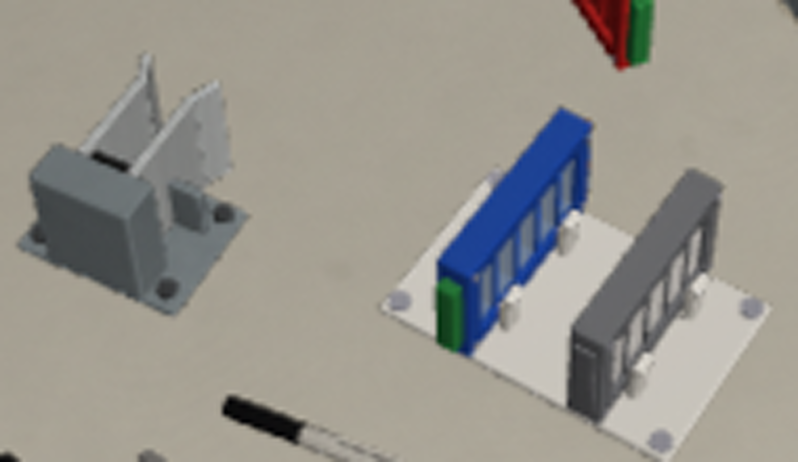

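```bash
cat > h.py <<'E'
import numpy as np,cv2
from scipy.spatial.transform import Rotation as R
from workcell import bot
def cam(n):
    o=bot.get_obs() if n=='wrist' else None
    c=bot.read_camera(n)
    K=np.array([[c['fx'],0,c['cx']],[0,c['fy'],c['cy']],[0,0,1]])
    if n=='wrist':
        T=np.eye(4);T[:3,:3]=R.from_quat(o['ee_rot']).as_matrix();T[:3,3]=o['eef_pos']
        W=np.linalg.inv(T@np.array(c['hand_eye']))
    else: W=np.array(c['world_to_cam'])
    return c['color'][:,:,::-1].copy(),K,W
def unproj(K,W,px,z):
    px=np.atleast_2d(px).astype(float)
    d=np.c_[px,np.ones(len(px))]@np.linalg.inv(K).T@W[:3,:3]
    o=-W[:3,:3].T@W[:3,3]
    s=(z-o[2])/d[:,2]
    return o+d*s[:,None]
def proj(K,W,P):
    P=np.atleast_2d(P);q=(P@W[:3,:3].T+W[:3,3])@K.T
    return q[:,:2]/q[:,2:]
def save(n,name):
    im,K,W=cam(n);cv2.imwrite(f'pics/{name}.png',im);np.savez(f'pics/{name}.npz',K=K,W=W)
    return im,K,W
def load(name):
    d=np.load(f'pics/{name}.npz');return d['K'],d['W']
def toolshift(target,rot=None):
    """target TCP world -> shift in mm along tool axes, from measured pose"""
    o=bot.get_obs();r=R.from_quat(o['ee_rot'])
    s=r.inv().apply(np.array(target)-o['eef_pos'])*1000
    return np.round(s,1)
E
python3 - <<'E'
from h import *
o=bot.get_obs();print(np.round(R.from_quat(o['ee_rot']).as_matrix(),3))
im,K,W=save('top','top1')
f=lambda L:np.array(L)/4.7+[180,110]
print(unproj(K,W,f([(257,183),(298,183),(297,422),(251,420)]),.076))
print('rack',unproj(K,W,f([(50,206),(378,210),(375,424),(44,412)]),.006))
print('walls',unproj(K,W,f([(626,118),(636,240),(616,283),(690,118),(684,240),(702,278)]),.072))
print('base',unproj(K,W,f([(550,98),(740,88),(749,228),(560,241)]),.005))
im,K,W=save('scene','scene1')
g=lambda L:np.array(L)/4.2+[165,200]
print('bluescene',unproj(K,W,g([(440,258),(475,275),(593,125),(561,108)]),.076))
E
```

```text
[[-0.962 -0.    -0.273]
 [ 0.273 -0.001 -0.962]
 [-0.    -1.     0.001]]
[[0.6009394  0.09168239 0.076     ]
 [0.60122454 0.07196721 0.076     ]
 [0.48608093 0.07044438 0.076     ]
 [0.48672667 0.09247834 0.076     ]]
rack [[0.5995785  0.20466625 0.006     ]
 [0.59994384 0.03621918 0.006     ]
 [0.48982764 0.03601105 0.006     ]
 [0.49356682 0.2053804  0.006     ]]
walls [[ 0.63584194 -0.08576147  0.072     ]
 [ 0.57659895 -0.09123932  0.072     ]
 [ 0.55562236 -0.08182201  0.072     ]
 [ 0.63629168 -0.11671919  0.072     ]
 [ 0.57693265 -0.11440233  0.072     ]
 [ 0.55863942 -0.12326439  0.072     ]]
base [[ 0.65943433 -0.05144654  0.005     ]
 [ 0.66605603 -0.14933686  0.005     ]
 [ 0.59354977 -0.15460239  0.005     ]
 [ 0.58543143 -0.05751024  0.005     ]]
bluescene [[0.60145397 0.07694167 0.076     ]
 [0.60095767 0.09660432 0.076     ]
 [0.49012315 0.09739007 0.076     ]
 [0.48907344 0.07784962 0.076     ]]
```

```bash
python3 -m inch '[0.14,-452,-25,546,0,-15.8,0, 0.14,-452,-25,546,0,-15.8,0, 0.14,-452,-25,546,0,-15.8,0, 0.14,-452,-25,546,0,-15.8,0, 0.14,-452,-25,546,0,-15.8,0, 0.14,-452,-25,546,0,-15.8,0, 0.14,-452,-25,546,0,-15.8,0, 0.14,-452,-25,546,0,-15.8,0, 0.14,-452,-25,546,0,-15.8,0, 0.14,-452,-25,546,0,-15.8,0]' 40
python3 - <<'E'
from h import *
print(toolshift([.47,0,.25]));o=bot.get_obs();print(np.round(R.from_quat(o['ee_rot']).as_matrix(),3),o['joints'])
E
```

```text
time: 1.25
eef_pos: [0.386, 0.1901, 0.2447]
ee_rot: [0.0, 0.707, -0.707, 0.0]
force: [0.7, 0.9, -0.5]
finger_gap: 0.568
[-84.   -5.5 190. ]
[[-1.     0.001 -0.   ]
 [ 0.     0.001 -1.   ]
 [-0.001 -1.    -0.001]] [ 9.19558850e-01 -7.34651114e-02 -4.63064638e-01  3.98722835e-05
 -1.17999742e+00  6.50896754e-01]
```

```bash
python3 -m inch '[0.14,-84,-5.5,190,0,0,0, 0.14,-84,-5.5,190,0,0,0, 0.14,-84,-5.5,190,0,0,0, 0.14,-84,-5.5,190,0,0,0, 0.14,-84,-5.5,190,0,0,0, 0.14,-84,-5.5,190,0,0,0]' 
python3 - <<'E'
from h import *
im,K,W=save('wrist','w1')
print(bot.get_obs()['eef_pos'])
E
```

```text
time: 1.85
eef_pos: [0.4698, 0.0002, 0.2494]
ee_rot: [-0.002, -0.707, 0.707, 0.002]
force: [-0.1, -0.5, -0.3]
finger_gap: 0.571
[0.46943409 0.00134476 0.24945205]
```

View pics/w1.png

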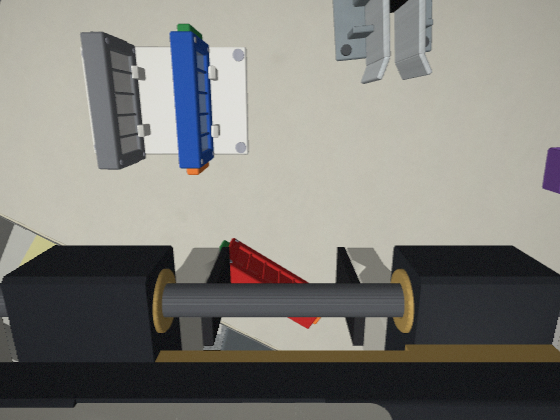

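The wrist view shows the blue cassette (190,100) with green at the far end (190,28) and orange at the near end (197,170). The press walls are at (385,40) with the mouth facing me, and red lies beneath the fingers, far below. I'll zoom in to get the corners.

```bash
python3 - <<'E'
import cv2
i=cv2.imread('pics/w1.png')
cv2.imwrite('pics/w1a.png',cv2.resize(i[15:185,150:260],None,fx=3.5,fy=3.5,interpolation=cv2.INTER_CUBIC))
cv2.imwrite('pics/w1b.png',cv2.resize(i[0:100,320:450],None,fx=6,fy=6,interpolation=cv2.INTER_CUBIC))
E
```

```text
(no output)
```

View pics/w1a.png

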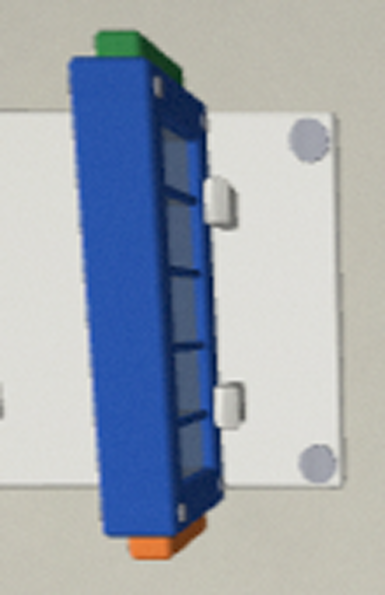

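View pics/w1b.png

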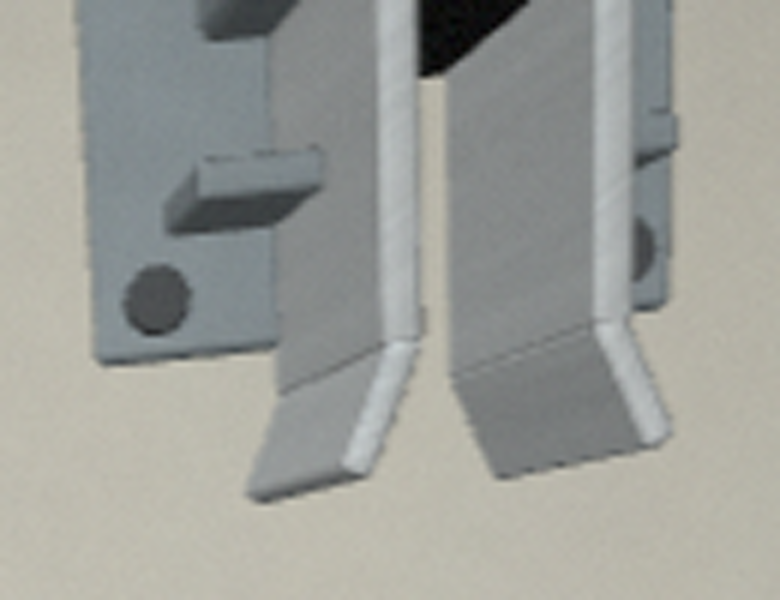

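```bash
python3 - <<'E'
from h import *
K,W=load('w1')
g=lambda L:np.array(L)/6+[320,0]
p=unproj(K,W,g([(416,2),(418,338),(370,473),(595,2),(597,324),(640,445)]),.072);print(np.round(p,4))
q=unproj(K,W,g([(450,75),(453,375),(498,478)]),.0);print(np.round(q,4))
a=lambda L:np.array(L)/3.5+[150,15]
b=unproj(K,W,a([(70,58),(147,57),(180,535),(103,533)]),.076);print(np.round(b,4),b.mean(0))
for v in(b[1]-b[2],b[0]-b[3]):print(np.degrees(np.arctan2(v[1],v[0])))
for i,j in((0,1),(3,4)):
  v=p[i]-p[j];print('press yaw',np.degrees(np.arctan2(v[1],v[0])))
v=q[0]-q[1];print(np.degrees(np.arctan2(v[1],v[0])))
E
```

```text
[[ 0.626  -0.088   0.072 ]
 [ 0.5829 -0.0915  0.072 ]
 [ 0.5646 -0.0859  0.072 ]
 [ 0.6259 -0.1127  0.072 ]
 [ 0.5846 -0.117   0.072 ]
 [ 0.5682 -0.1249  0.072 ]]
[[ 0.6326 -0.1136  0.    ]
 [ 0.5852 -0.1179  0.    ]
 [ 0.5682 -0.1272  0.    ]]
[[0.6025 0.0947 0.076 ]
 [0.6026 0.0763 0.076 ]
 [0.4875 0.076  0.076 ]
 [0.4881 0.0962 0.076 ]] [0.54517535 0.08579544 0.076     ]
0.16419949252231483
-0.7539354200004257
press yaw 4.6823797911598914
press yaw 5.969029549667668
5.17589078988221
```

```bash
python3 -m inch '[0.14,-41.5,0,-85,0,0,0, 0.14,-41.5,40,-85,0,0,0, 0.14,-41.5,90,-85,0,0,0, 0.14,-41.5,135,-85,0,0,0, 0.14,-41.5,135,-85,0,0,0, 0.14,-41.5,135,-85,0,0,0]' 
python3 - <<'E'
from h import *
im,K,W=save('wrist','w2')
print(toolshift([.511,.0855,.045]),R.from_quat(bot.get_obs()['ee_rot']).as_matrix().round(3))
E
```

```text
time: 2.5
eef_pos: [0.5108, 0.0877, 0.1151]
ee_rot: [0.001, -0.707, 0.708, -0.0]
force: [0.4, -0.5, 0.2]
finger_gap: 0.572
[ 1.2 71.7  2.5] [[-1.     0.002  0.001]
 [-0.001  0.    -1.   ]
 [-0.002 -1.    -0.   ]]
```

View pics/w2.png

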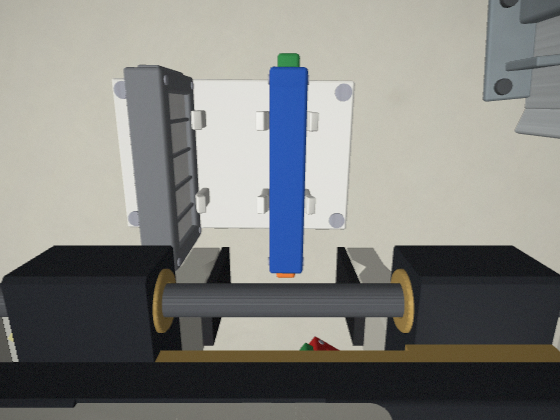

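```bash
python3 -m inch '[0.14,0,35,1,0,0,0, 0.14,0,70,1,0,0,0, 0.14,0,70,1,0,0,0, -1,0,70,1,0,0,0, -1,0,70,1,0,0,0, -1,0,70,1,0,0,0, -1,0,70,1,0,0,0, -1,0,70,1,0,0,0, -1,0,70,1,0,0,0]' 40
python3 - <<'E'
from h import *
o=bot.get_obs();print(o['finger_gap']*88, o['force'],o['moment'],o['eef_pos'])
E
```

```text
time: 3.45
eef_pos: [0.5118, 0.0861, 0.0458]
ee_rot: [0.001, 0.707, -0.707, 0.0]
force: [-2.1, 0.9, 8.9]
finger_gap: 0.225
19.8264304899398 [-2.10108373  0.90409327  8.87525344] [0.13096515 0.7486619  0.02396318] [0.51178496 0.08608761 0.04582268]
```

```bash
python3 -m inch '[-1,0,-10,0,0,0,0, -1,0,-30,0,0,0,0, -1,0,-60,0,0,0,0, -1,0,-100,0,0,0,0, -1,0,-100,0,0,0,0, -1,0,-100,0,0,0,0]' 40
python3 - <<'E'
from h import *
o=bot.get_obs();print(o['finger_gap']*88, o['force'],o['moment'],o['eef_pos'])
save('wrist','w3');save('scene','s3')
E
```

```text
time: 4.05
eef_pos: [0.5113, 0.086, 0.1458]
ee_rot: [0.001, 0.708, -0.707, 0.0]
force: [-0.5, -0.3, -3.4]
finger_gap: 0.226
19.849110684927755 [-0.49794373 -0.30209958 -3.41413139] [-0.08372106  0.15960475 -0.04066295] [0.51134657 0.08603992 0.14583988]
```

View pics/w3.png

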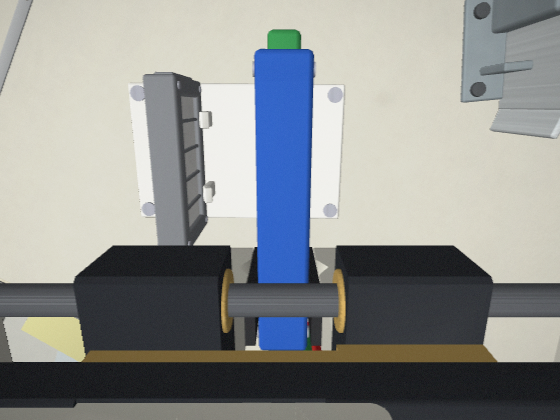

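View pics/s3.png

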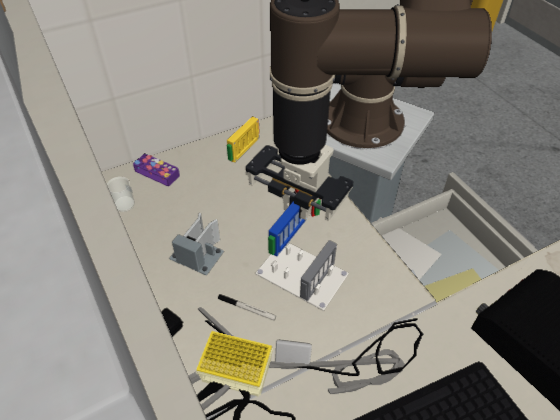

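```bash
python3 - <<'E'
from h import *
K,W=load('w3')
p=unproj(K,W,[(257,52),(312,52),(260,348),(307,348)],.1458+.0302);print(p.round(4))
f=p[:2].mean(0);n=p[2:].mean(0);v=f-n;print(np.degrees(np.arctan2(v[1],v[0])),np.linalg.norm(v),(f+n)/2)
# target: push dir 5.2deg
c,s=np.cos(np.radians(5.2)),np.sin(np.radians(5.2))
m=np.array([.5665,-.1055])
for d in (.02,.065): print('lead end',d,'before mouth -> grip', m-np.array([c,s])*(d+.092))
print(bot.get_obs()['joints'])
E
```

```text
[[0.6016 0.0955 0.176 ]
 [0.6016 0.0773 0.176 ]
 [0.4879 0.0965 0.176 ]
 [0.4879 0.077  0.176 ]]
-0.18941343231620755 0.1136788621339395 [0.54474268 0.08657696 0.176     ]
lead end 0.02 before mouth -> grip [ 0.45496095 -0.11565085]
lead end 0.065 before mouth -> grip [ 0.41014615 -0.11972932]
[ 5.45309478e-01  1.73559776e-01 -4.46266294e-01 -6.60255059e-04
 -9.52543565e-01  1.02437595e+00]
```

```bash
python3 -m inch '[-1,56,0,40,0,-5.2,0, -1,56,0,80,0,-5.2,0, -1,56,0,120,0,-5.2,0, -1,56,0,160,0,-5.2,0, -1,56,0,201,0,-5.2,0, -1,56,0,201,0,-5.2,0, -1,56,40,201,0,-5.2,0, -1,56,80,201,0,-5.2,0, -1,56,80,201,0,-5.2,0]' 40
python3 - <<'E'
from h import *
save('wrist','w4')
o=bot.get_obs();print(R.from_quat(o['ee_rot']).as_matrix().round(4),o['eef_pos'])
E
```

```text
time: 5.05
eef_pos: [0.4501, -0.1155, 0.0597]
ee_rot: [0.035, -0.706, 0.707, -0.027]
force: [-0.5, -0.4, -2.6]
finger_gap: 0.224
[[-9.96e-01 -7.80e-03  8.94e-02]
 [-8.94e-02 -1.20e-03 -9.96e-01]
 [ 7.90e-03 -1.00e+00  5.00e-04]] [ 0.45221737 -0.11544725  0.0623693 ]
```

View pics/w4.png

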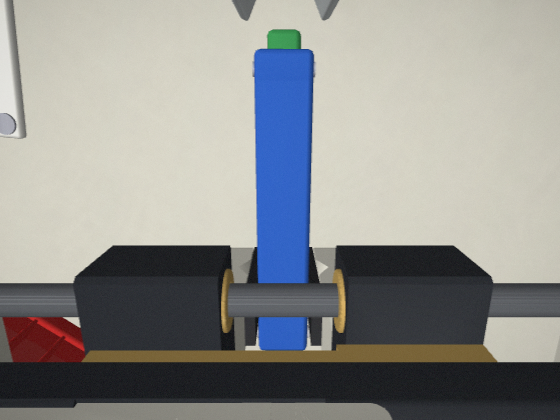

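```bash
python3 -m inch '[-1,0,8,0,0,0,0, -1,0,16,0,0,0,0, -1,0,18,0,0,0,0, -1,0,18,0,0,0,0]' 40
python3 - <<'E'
from h import *
o=bot.get_obs();print(R.from_quat(o['ee_rot']).as_matrix().round(4),o['eef_pos'],o['force'],o['moment'])
E
```

```text
time: 5.5
eef_pos: [0.4552, -0.115, 0.047]
ee_rot: [-0.032, 0.706, -0.706, 0.032]
force: [-0.6, 0.1, -2.8]
finger_gap: 0.224
[[-9.959e-01  5.000e-04  8.990e-02]
 [-8.990e-02  0.000e+00 -9.960e-01]
 [-5.000e-04 -1.000e+00  0.000e+00]] [ 0.4551863  -0.11500225  0.04701893] [-0.59779297  0.06104604 -2.82051464] [-0.06646241  0.06873535 -0.06521618]
```

```bash
python3 -m inch '[-1,0,5,0,0,0,0, -1,0,6,0,0,0,0, -1,0,6.7,0,0,0,0, -1,0,6.7,0,0,0,0]' 40
```

```text
time: 5.9
eef_pos: [0.455, -0.1152, 0.04]
ee_rot: [0.032, -0.706, 0.706, -0.032]
force: [0.4, -0.0, -1.9]
finger_gap: 0.223
```

```bash
python3 -m inch '[-1,-5,0.5,0,0,0,0, -1,-10,0.5,0,0,0,0, -1,-16,0.5,0,0,0,0, -1,-22,0.5,0,0,0,0, -1,-28,0.5,0,0,0,0, -1,-34,0.5,0,0,0,0, -1,-40,0.5,0,0,0,0, -1,-40,0.5,0,0,0,0]' 40
python3 - <<'E'
from h import *
save('wrist','w5');save('top','t5')
o=bot.get_obs();print(o['eef_pos'],o['force'],o['moment'])
i=cv2.imread('pics/t5.png')[100:220,250:380];cv2.imwrite('pics/t5c.png',cv2.convertScaleAbs(cv2.resize(i,None,fx=4.5,fy=4.5),alpha=1.7))
E
```

```text
time: 6.7
eef_pos: [0.4958, -0.1116, 0.0398]
ee_rot: [0.032, -0.706, 0.707, -0.032]
force: [-0.9, -1.1, 3.3]
finger_gap: 0.219
[ 0.49578059 -0.11159132  0.03978305] [-0.79787007 -2.33269349  2.71630948] [-0.67992643  0.06138353 -0.01233539]
```

View pics/w5.png

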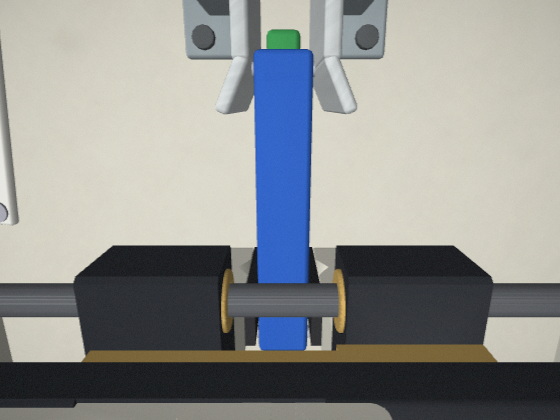

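```bash
python3 -m inch '[-1,-5,-0.3,0.7,0,0,0, -1,-10,-0.3,0.7,0,0,0, -1,-15,-0.3,0.7,0,0,0, -1,-20,-0.3,0.7,0,0,0, -1,-25,-0.3,0.7,0,0,0, -1,-30,-0.3,0.7,0,0,0, -1,-30,-0.3,0.7,0,0,0]' 40; python3 -m inch '[-1,-2,0,0,0,0,0, -1,-4,0,0,0,0,0, -1,-4,0,0,0,0,0]'; python3 -m inch '[-1,-2,0,0,0,0,0, -1,-2,0,0,0,0,0]'
```

```text
time: 7.5
eef_pos: [0.5249, -0.1096, 0.0398]
ee_rot: [0.032, -0.706, 0.706, -0.032]
force: [-2.0, -0.4, 3.0]
finger_gap: 0.228
time: 7.8
eef_pos: [0.5282, -0.1093, 0.0398]
ee_rot: [0.032, -0.706, 0.706, -0.031]
force: [-4.1, 0.0, 6.5]
finger_gap: 0.222
time: 8.0
eef_pos: [0.5299, -0.1092, 0.0398]
ee_rot: [0.032, -0.706, 0.706, -0.031]
force: [-4.8, -0.2, 7.4]
finger_gap: 0.226
```

```bash
python3 - <<'E'
from h import *
save('wrist','w6')
o=bot.get_obs();print(o['eef_pos'],o['force'],o['moment'])
E
```

```text
[ 0.5298966  -0.10915419  0.03976597] [-5.09033896 -0.34937206  6.55482244] [-0.27790175  1.78171329 -0.01808388]
```

View pics/w6.png

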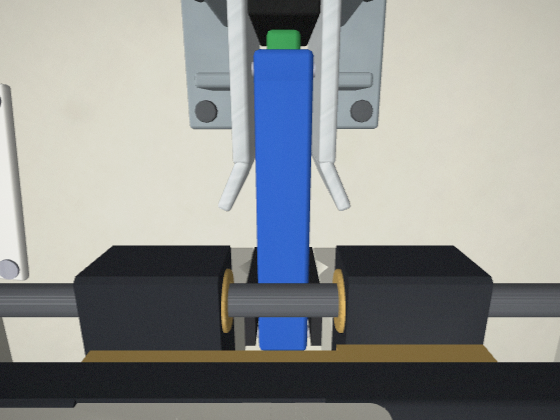

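The guide entry is clean, and the green strip meets the stop at about (284,38). I'll keep pressing and watch the force.

```bash
python3 -m inch '[-1,-1.5,0,0,0,0,0, -1,-3,0,0,0,0,0, -1,-3,0,0,0,0,0]'; python3 -m inch '[-1,-1.5,0,0,0,0,0, -1,-1.5,0,0,0,0,0]'; python3 -m inch '[-1,-1.5,0,0,0,0,0, -1,-1.5,0,0,0,0,0]'
```

```text
time: 8.35
eef_pos: [0.5324, -0.109, 0.0398]
ee_rot: [0.032, -0.706, 0.706, -0.031]
force: [-6.4, -1.3, 8.1]
finger_gap: 0.226
time: 8.55
eef_pos: [0.5324, -0.109, 0.0398]
ee_rot: [0.033, -0.706, 0.706, -0.03]
force: [-11.7, 0.5, 13.7]
finger_gap: 0.225
time: 8.75
eef_pos: [0.5336, -0.109, 0.0398]
ee_rot: [0.033, -0.706, 0.706, -0.03]
force: [-13.3, 0.0, 15.5]
finger_gap: 0.221
```

```bash
python3 -m inch '[-1,-2,0,0,0,0,0, -1,-2,0,0,0,0,0]'; python3 -m inch '[-1,-2,0,0,0,0,0, -1,-2,0,0,0,0,0]'
 python3 - <<'E'
from h import *
save('wrist','w7')
o=bot.get_obs();print(o['eef_pos'],o['force'],o['moment'],R.from_quat(o['ee_rot']).as_matrix().round(4))
i=cv2.imread('pics/w7.png')[0:170,200:370];cv2.imwrite('pics/w7c.png',cv2.convertScaleAbs(cv2.resize(i,None,fx=3.5,fy=3.5),alpha=1.5))
E
```

```text
time: 8.95
eef_pos: [0.5357, -0.1088, 0.0398]
ee_rot: [0.033, -0.706, 0.706, -0.03]
force: [-12.3, 0.1, 14.1]
finger_gap: 0.225
time: 9.15
eef_pos: [0.5377, -0.1086, 0.0398]
ee_rot: [0.033, -0.706, 0.706, -0.03]
force: [-11.0, 0.1, 14.3]
finger_gap: 0.223
[ 0.53770633 -0.10860974  0.03979084] [-11.83600809   0.32829596  13.98414414] [-0.07604541  4.07336626  0.14571525] [[-9.96e-01 -4.80e-03  8.91e-02]
 [-8.91e-02 -4.00e-04 -9.96e-01]
 [ 4.90e-03 -1.00e+00  0.00e+00]]
```

View pics/w7c.png

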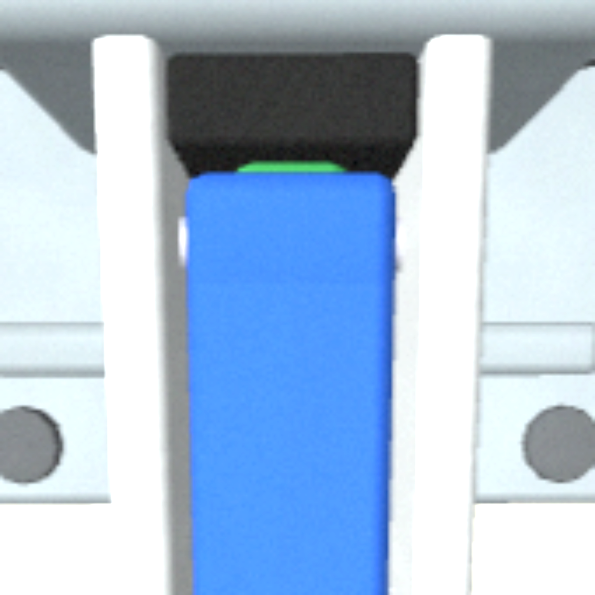

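```bash
python3 -m inch '[-1,-1,0,0,0,0,0, -1,-1,0,0,0,0,0]'; python3 -m inch '[-1,-1,0,0,0,0,0, -1,-1,0,0,0,0,0]';python3 -m inch '[-1,-1,0,0,0,0,0, -1,-1,0,0,0,0,0]'
 python3 - <<'E'
from h import *
save('wrist','w8')
o=bot.get_obs();print(o['eef_pos'],o['force'],o['moment'],R.from_quat(o['ee_rot']).as_matrix().round(4))
i=cv2.imread('pics/w8.png')[0:170,200:370];cv2.imwrite('pics/w8c.png',cv2.convertScaleAbs(cv2.resize(i,None,fx=3.5,fy=3.5),alpha=1.5))
E
```

```text
time: 9.4
eef_pos: [0.538, -0.1086, 0.0398]
ee_rot: [0.034, -0.706, 0.706, -0.029]
force: [-14.8, -0.7, 15.9]
finger_gap: 0.228
time: 9.6
eef_pos: [0.538, -0.1086, 0.0398]
ee_rot: [0.034, -0.706, 0.707, -0.029]
force: [-18.2, 0.4, 20.1]
finger_gap: 0.226
time: 9.8
eef_pos: [0.5381, -0.1086, 0.0397]
ee_rot: [0.035, -0.706, 0.707, -0.028]
force: [-20.9, 1.8, 23.2]
finger_gap: 0.229
[ 0.53802161 -0.10865073  0.0397278 ] [-20.8440501    1.18153138  22.98199017] [0.34512811 6.99558462 0.03200809] [[-9.960e-01 -9.300e-03  8.850e-02]
 [-8.850e-02 -7.000e-04 -9.961e-01]
 [ 9.300e-03 -1.000e+00 -1.000e-04]]
```

View pics/w8c.png

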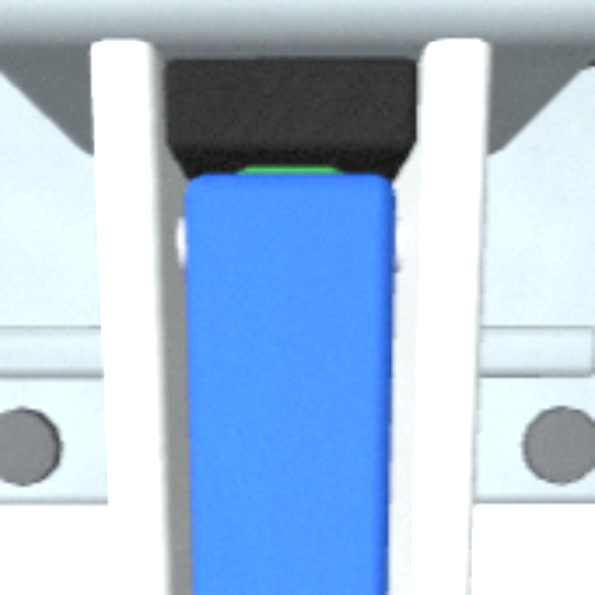

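```bash
python3 -m inch '[-1,-1.5,0,0,0,0,0, -1,-3,0,0,0,0,0, -1,-3,0,0,0,0,0]' 60
```

```text
time: 10.15
eef_pos: [0.5381, -0.1087, 0.0397]
ee_rot: [0.036, -0.706, 0.707, -0.026]
force: [-30.7, 1.8, 32.4]
finger_gap: 0.223
```

```bash
python3 -m inch '[-1,10,-0.5,0,0,0,0, -1,25,-0.5,0,0,0,0, -1,40,-0.5,0,0,0,0, -1,55,-0.5,0,0,0,0, -1,70,-0.5,0,0,0,0, -1,85,-0.5,0,0,0,0, -1,93,-0.5,0,0,0,0, -1,93,-0.5,0,0,0,0, -1,93,-0.5,0,0,0,0]' 40
 python3 - <<'E'
from h import *
save('wrist','w9')
o=bot.get_obs();print(o['eef_pos'],o['force'],o['moment'],R.from_quat(o['ee_rot']).as_matrix().round(4))
E
```

```text
time: 11.05
eef_pos: [0.4549, -0.1158, 0.0404]
ee_rot: [0.031, -0.706, 0.706, -0.032]
force: [0.2, -0.3, -2.6]
finger_gap: 0.226
[ 0.45505097 -0.11573632  0.04035757] [ 0.22691859  0.56650409 -2.72109515] [-0.05731501  0.01616503  0.02520085] [[-9.96e-01  9.00e-04  8.99e-02]
 [-8.99e-02  1.00e-04 -9.96e-01]
 [-9.00e-04 -1.00e+00  0.00e+00]]
```

View pics/w9.png

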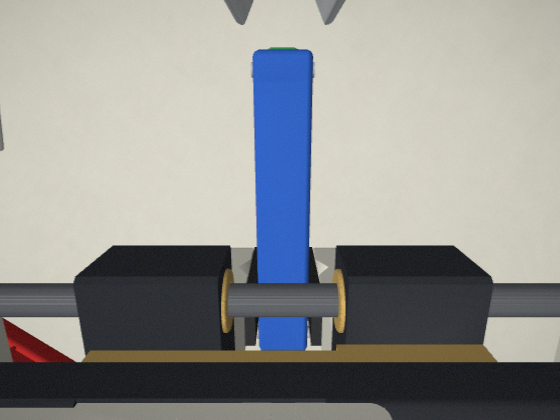

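Green now stands about 2 mm proud, at (284,48) against 20 px before, so it is seated. Next I set the cassette down and let go.

```bash
python3 -m inch '[-1,0,0.4,0,0,0,0, -1,0,0.5,0,0,0,0, -0.3,0,0.5,0,0,0,0, -0.3,0,0.5,0,0,0,0, -0.1,0,0.5,0,0,0,0, 0,0,0.5,0,0,0,0, 0,0,0.5,0,0,0,0]'
python3 -m inch '[0,0,-25,0,0,0,0, 0,0,-60,0,0,0,0, 0,0,-60,0,0,0,0]'
 python3 - <<'E'
from h import *
save('wrist','w10')
o=bot.get_obs();print(o['eef_pos'],o['force'])
E
```

```text
time: 11.8
eef_pos: [0.454, -0.1159, 0.0398]
ee_rot: [-0.032, 0.706, -0.706, 0.032]
force: [1.1, 0.2, 0.3]
finger_gap: 0.493
time: 12.1
eef_pos: [0.4569, -0.1158, 0.1037]
ee_rot: [0.03, -0.706, 0.706, -0.035]
force: [0.9, 0.1, -0.4]
finger_gap: 0.503
[ 0.45567244 -0.11575157  0.10181339] [-0.5962176  -0.03956372  0.13718392]
```

View pics/w10.png

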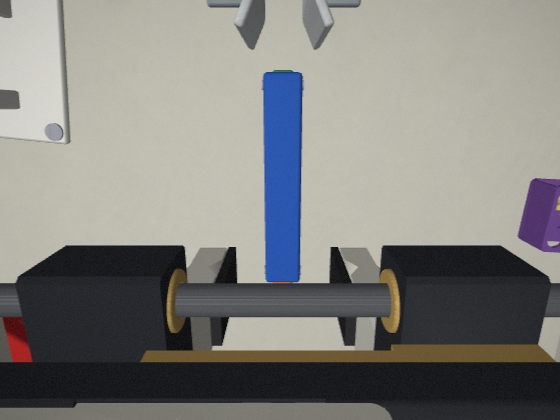

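```bash
python3 -m inch '[0,-34,0,0,0,0,0, 0,-68,0,0,0,0,0, 0,-68,0,0,0,0,0, 0,-68,25,0,0,0,0, 0,-68,50,0,0,0,0, 0,-68,60,0,0,0,0, 0,-68,60,0,0,0,0]'
python3 -m inch '[-1,0,0,0,0,0,0, -1,0,0,0,0,0,0, -1,0,0,0,0,0,0, -1,0,0,0,0,0,0, -1,0,0,0,0,0,0]' 45
```

```text
time: 12.85
eef_pos: [0.52, -0.1101, 0.038]
ee_rot: [0.033, -0.706, 0.707, -0.03]
force: [-0.2, -0.3, 0.3]
finger_gap: 0.5
time: 13.35
eef_pos: [0.5223, -0.1098, 0.0407]
ee_rot: [-0.031, 0.706, -0.706, 0.032]
force: [-1.3, 0.7, 6.3]
finger_gap: 0.234
```

```bash
python3 -m inch '[-1,0,-10,0,0,0,0, -1,0,-40,0,0,0,0, -1,10,-80,0,0,0,0, -1,40,-90,0,0,0,0, -1,67,-90,0,0,0,0, -1,67,-90,0,0,0,0, -1,67,-90,0,0,0,0]'
 python3 - <<'E'
from h import *
save('wrist','w11')
o=bot.get_obs();print(o['eef_pos'],o['force'],o['joints'])
E
```

```text
time: 14.05
eef_pos: [0.4548, -0.1159, 0.1305]
ee_rot: [-0.031, 0.706, -0.706, 0.032]
force: [-0.1, -0.1, -1.7]
finger_gap: 0.224
[ 0.45543959 -0.11580156  0.13037169] [-0.20647552  0.27017462 -2.96151612] [ 1.71537326e-01  1.09232962e-01 -5.62241372e-01  1.49873770e-04
 -8.98180304e-01  1.48901774e+00]
```

View pics/w11.png

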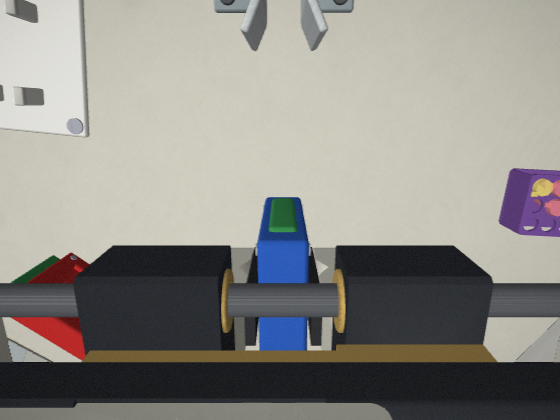

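```bash
python3 -m inch '[-1,0,0,0,0,90,0, -1,0,0,0,0,90,0, -1,0,0,0,0,90,0, -1,0,0,0,0,90,0, -1,0,0,0,0,90,0, -1,0,0,0,0,90,0, -1,0,0,0,0,90,0, -1,0,0,0,0,90,0, -1,0,0,0,0,90,0, -1,0,0,0,0,90,0]'
python3 -m inch '[-1,0,0,0,0,0,0]'
 python3 - <<'E'
from h import *
o=bot.get_obs();print(o['eef_pos'],o['joints'],R.from_quat(o['ee_rot']).as_matrix().round(3))
E
```

```text
time: 15.1
eef_pos: [0.4557, -0.1158, 0.1295]
ee_rot: [-0.46, -0.537, 0.537, 0.46]
force: [-0.1, -0.3, -2.3]
finger_gap: 0.226
time: 15.2
eef_pos: [0.4556, -0.1158, 0.1295]
ee_rot: [-0.459, -0.538, 0.538, 0.459]
force: [-1.0, -0.7, -2.7]
finger_gap: 0.223
[ 0.45557583 -0.11578005  0.12947505] [ 1.71508668e-01  1.11712480e-01 -5.61766042e-01  1.15258601e-04
 -8.98176668e-01 -1.33136436e-02] [[-0.158 -0.001 -0.988]
 [ 0.988 -0.    -0.158]
 [-0.    -1.     0.001]]
```

```bash
python3 -m inch '[-1,0,0,0,0,93.9,0, -1,0,0,0,0,93.9,0, -1,0,0,0,0,93.9,0, -1,0,0,0,0,93.9,0, -1,0,0,0,0,93.9,0, -1,0,0,0,0,93.9,0, -1,0,0,0,0,93.9,0, -1,0,0,0,0,93.9,0, -1,0,0,0,0,93.9,0, -1,0,0,0,0,93.9,0]'
python3 -m inch '[-1,0,0,0,0,8,0,-1,0,0,0,0,8,0,-1,0,0,0,0,8,0]'
 python3 - <<'E'
from h import *
save('wrist','w12');save('scene','s12');save('top','t12')
o=bot.get_obs();print(o['eef_pos'],o['joints'],R.from_quat(o['ee_rot']).as_matrix().round(4))
i=cv2.imread('pics/s12.png')[130:300,140:330];cv2.imwrite('pics/s12c.png',cv2.resize(i,None,fx=3.5,fy=3.5,interpolation=cv2.INTER_CUBIC))
i=cv2.imread('pics/t12.png')[100:240,220:390];cv2.imwrite('pics/t12c.png',cv2.convertScaleAbs(cv2.resize(i,None,fx=4,fy=4),alpha=1.7))
E
```

```text
time: 16.2
eef_pos: [0.4554, -0.1158, 0.1296]
ee_rot: [0.702, 0.081, -0.082, -0.702]
force: [-1.6, -0.3, -3.4]
finger_gap: 0.226
time: 16.5
eef_pos: [0.4553, -0.1158, 0.1296]
ee_rot: [0.706, 0.035, -0.035, -0.706]
force: [0.2, 0.8, -2.0]
finger_gap: 0.223
[ 0.45512478 -0.1158203   0.12971338] [ 1.71526433e-01  1.10341803e-01 -5.62689302e-01  1.47908184e-05
 -8.97969390e-01 -1.64698357e+00] [[ 9.955e-01 -2.000e-04 -9.520e-02]
 [ 9.520e-02 -0.000e+00  9.955e-01]
 [-2.000e-04 -1.000e+00 -0.000e+00]]
```

View pics/s12c.png

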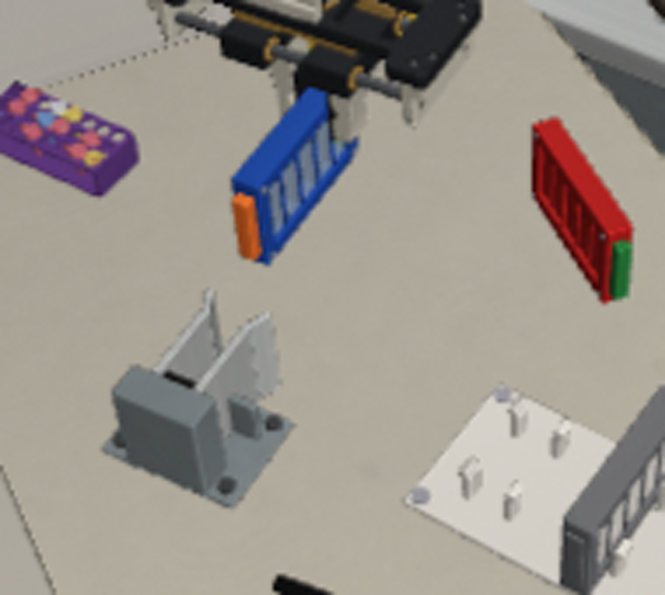

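View pics/t12c.png

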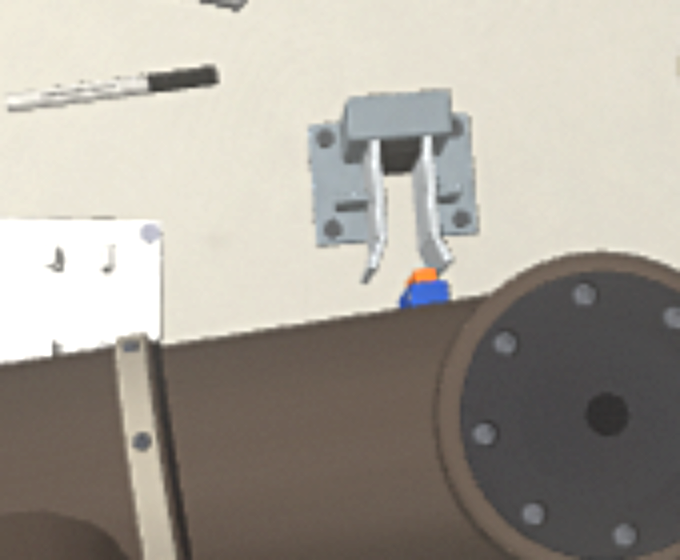

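View pics/w12.png

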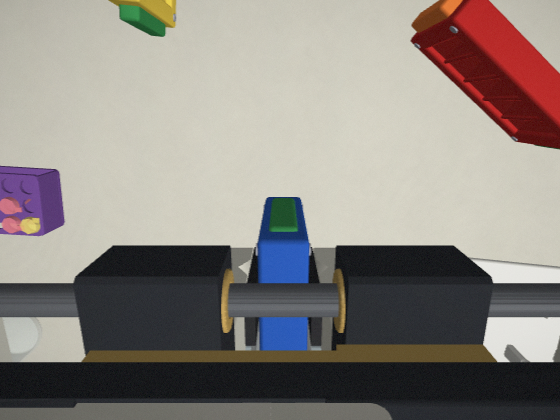

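```bash
python3 -m inch '[-1,0,30,0,0,0.3,0, -1,0,60,0,0,0.3,0, -1,0,80,0,0,0.3,0, -1,0,85,0,0,0.3,0, -1,0,87,0,0,0.3,0, -1,0,88.5,0,0,0.3,0, -1,0,89.3,0,0,0.3,0, -1,0,89.3,0,0,0.3,0]'
 python3 - <<'E'
from h import *
save('scene','s13');save('top','t13')
o=bot.get_obs();print(o['eef_pos'],o['force'],R.from_quat(o['ee_rot']).as_matrix().round(4))
i=cv2.imread('pics/s13.png')[150:290,150:310];cv2.imwrite('pics/s13c.png',cv2.resize(i,None,fx=4,fy=4,interpolation=cv2.INTER_CUBIC))
i=cv2.imread('pics/t13.png')[100:200,270:370];cv2.imwrite('pics/t13c.png',cv2.convertScaleAbs(cv2.resize(i,None,fx=6,fy=6),alpha=1.7))
E
```

```text
time: 17.45
eef_pos: [0.4556, -0.1157, 0.0412]
ee_rot: [-0.706, -0.031, 0.03, 0.706]
force: [-0.1, 0.1, -2.7]
finger_gap: 0.229
[ 0.45545018 -0.11576284  0.04108005] [-0.33998398 -0.63973623 -3.03676563] [[ 9.962e-01  1.200e-03 -8.660e-02]
 [ 8.660e-02  1.000e-04  9.962e-01]
 [ 1.200e-03 -1.000e+00  0.000e+00]]
```

View pics/s13c.png

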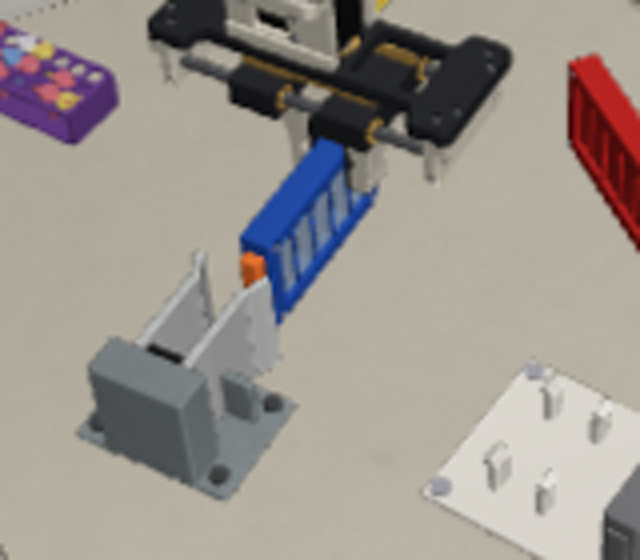

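View pics/t13c.png

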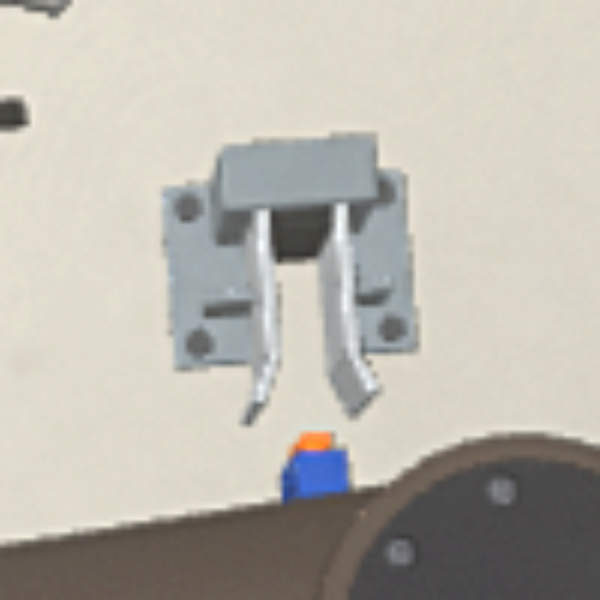

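```bash
python3 -m inch '[-1,5,0.4,0,0,0,0, -1,10,0.4,0,0,0,0, -1,15,0.4,0,0,0,0, -1,20,0.4,0,0,0,0, -1,25,0.4,0,0,0,0, -1,30,0.4,0,0,0,0, -1,35,0.4,0,0,0,0, -1,35,0.4,0,0,0,0]'
 python3 - <<'E'
from h import *
save('top','t14')
o=bot.get_obs();print(o['eef_pos'],o['force'],o['moment'],R.from_quat(o['ee_rot']).as_matrix().round(4))
i=cv2.imread('pics/t14.png')[100:200,270:370];cv2.imwrite('pics/t14c.png',cv2.convertScaleAbs(cv2.resize(i,None,fx=6,fy=6),alpha=1.7))
E
```

```text
time: 18.35
eef_pos: [0.4901, -0.1131, 0.0406]
ee_rot: [0.707, 0.03, -0.031, -0.706]
force: [-2.1, -1.4, 5.7]
finger_gap: 0.222
[ 0.4901386  -0.11307541  0.04063016] [-3.34432797 -1.90607384  5.66870952] [-0.45696985  1.06352137 -0.02794847] [[ 9.962e-01 -2.000e-04 -8.660e-02]
 [ 8.660e-02 -4.000e-04  9.962e-01]
 [-2.000e-04 -1.000e+00 -4.000e-04]]
```

View pics/t14c.png

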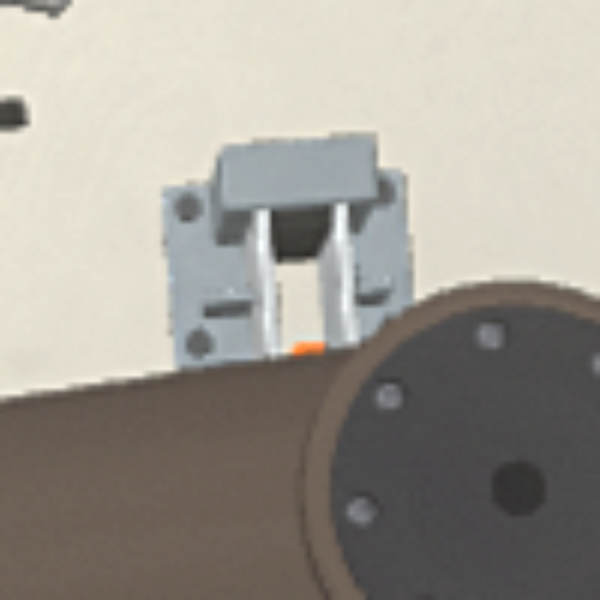

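```bash
python3 -m inch '[-1,5,-0.2,-0.3,0,0,0, -1,10,-0.2,-0.3,0,0,0, -1,15,-0.2,-0.3,0,0,0, -1,20,-0.2,-0.3,0,0,0, -1,25,-0.2,-0.3,0,0,0, -1,30,-0.2,-0.3,0,0,0, -1,35,-0.2,-0.3,0,0,0, -1,35,-0.2,-0.3,0,0,0]'
python3 -m inch '[-1,2,0,0,0,0,0, -1,4,0,0,0,0,0, -1,4,0,0,0,0,0]'; python3 -m inch '[-1,2,0,0,0,0,0, -1,4,0,0,0,0,0,-1,4,0,0,0,0,0]'; python3 -m inch '[-1,2,0,0,0,0,0, -1,4,0,0,0,0,0,-1,4,0,0,0,0,0]'
```

```text
time: 19.2
eef_pos: [0.5252, -0.1103, 0.0406]
ee_rot: [0.707, 0.031, -0.031, -0.706]
force: [-3.4, -2.0, 5.4]
finger_gap: 0.225
time: 19.5
eef_pos: [0.5286, -0.11, 0.0407]
ee_rot: [0.707, 0.03, -0.031, -0.706]
force: [-5.0, 0.3, 7.9]
finger_gap: 0.228
time: 19.8
eef_pos: [0.5316, -0.1098, 0.0406]
ee_rot: [0.707, 0.03, -0.032, -0.706]
force: [-9.6, 0.3, 10.6]
finger_gap: 0.226
time: 20.1
eef_pos: [0.5338, -0.1097, 0.0406]
ee_rot: [0.707, 0.029, -0.032, -0.706]
force: [-15.9, -0.2, 15.5]
finger_gap: 0.223
```

```bash
python3 -m inch '[-1,1.5,0,0,0,0,0, -1,3,0,0,0,0,0, -1,3,0,0,0,0,0]'; python3 -m inch '[-1,1.5,0,0,0,0,0, -1,3,0,0,0,0,0,-1,3,0,0,0,0,0]' 
 python3 - <<'E'
from h import *
save('scene','s15');save('top','t15')
o=bot.get_obs();print(o['eef_pos'],o['force'],o['moment'],R.from_quat(o['ee_rot']).as_matrix().round(4))
i=cv2.imread('pics/s15.png')[150:290,150:310];cv2.imwrite('pics/s15c.png',cv2.resize(i,None,fx=4,fy=4,interpolation=cv2.INTER_CUBIC))
E
```

```text
time: 20.4
eef_pos: [0.5368, -0.1095, 0.0406]
ee_rot: [0.707, 0.029, -0.032, -0.706]
force: [-14.9, -0.5, 16.8]
finger_gap: 0.223
time: 20.7
eef_pos: [0.5373, -0.1094, 0.0406]
ee_rot: [0.707, 0.027, -0.034, -0.706]
force: [-22.6, 0.5, 25.3]
finger_gap: 0.223
[ 0.53731168 -0.10947214  0.040604  ] [-22.02809844   1.52157436  24.59806429] [0.52868825 7.42830228 0.15501195] [[ 9.963e-01 -9.500e-03 -8.560e-02]
 [ 8.560e-02 -1.100e-03  9.963e-01]
 [-9.600e-03 -1.000e+00 -2.000e-04]]
```

View pics/s15c.png

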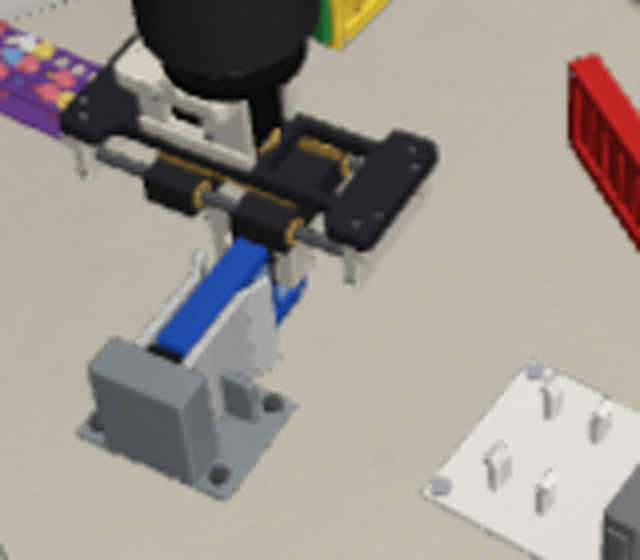

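Force is climbing with no further travel, so the strip has stalled. One more firm push should confirm it.

```bash
python3 -m inch '[-1,1.5,0,0,0,0,0, -1,3,0,0,0,0,0, -1,4,0,0,0,0,0, -1,4,0,0,0,0,0]' 60
```

```text
time: 21.2
eef_pos: [0.5374, -0.1095, 0.0405]
ee_rot: [0.707, 0.024, -0.036, -0.706]
force: [-34.6, 3.0, 36.7]
finger_gap: 0.227
```

```bash
python3 -m inch '[-1,-4,0,0,0,0,0, -1,-8,0,0,0,0,0, -1,-8,0,0,0,0,0]' 40;  python3 -m inch '[-1,-0.8,0,0,0,0,0, -1,-0.8,0,0,0,0,0]'
```

```text
time: 21.5
eef_pos: [0.5374, -0.1094, 0.0406]
ee_rot: [0.707, 0.03, -0.031, -0.706]
force: [-6.7, -1.2, 9.7]
finger_gap: 0.224
time: 21.7
eef_pos: [0.5373, -0.1094, 0.0406]
ee_rot: [0.707, 0.03, -0.031, -0.706]
force: [-5.5, -1.5, 7.8]
finger_gap: 0.226
```

```bash
python3 -m inch '[-0.4,0,0,0,0,0,0, -0.3,0,0,0,0,0,0, -0.2,0,0,0,0,0,0, 0,0,0,0,0,0,0, 0,0,0,0,0,0,0, 0,0,-30,0,0,0,0, 0,0,-70,0,0,0,0, 0,0,-120,0,0,0,0, 0,0,-120,0,0,0,0]'
python3 -m inch '[0,-60,-50,0,0,0,0, 0,-60,-50,0,0,0,0, 0,-60,-50,0,0,0,0]'
 python3 - <<'E'
from h import *
save('scene','s16');save('top','t16');save('wrist','w16')
o=bot.get_obs();print(o['eef_pos'],o['force'])
i=cv2.imread('pics/s16.png')[150:310,150:350];cv2.imwrite('pics/s16c.png',cv2.resize(i,None,fx=3.8,fy=3.8,interpolation=cv2.INTER_CUBIC))
i=cv2.imread('pics/t16.png')[100:230,180:370];cv2.imwrite('pics/t16c.png',cv2.convertScaleAbs(cv2.resize(i,None,fx=4.2,fy=4.2),alpha=1.7))
E
```

```text
time: 22.6
eef_pos: [0.5421, -0.1091, 0.1673]
ee_rot: [0.707, 0.035, -0.027, -0.706]
force: [0.7, -0.4, -0.7]
finger_gap: 0.496
time: 22.9
eef_pos: [0.4775, -0.1143, 0.2132]
ee_rot: [-0.706, -0.032, 0.029, 0.707]
force: [0.3, -0.6, 0.4]
finger_gap: 0.496
[ 0.47838259 -0.11400874  0.21026025] [ 0.06051189 -0.22548914 -0.42691043]
```

View pics/s16c.png

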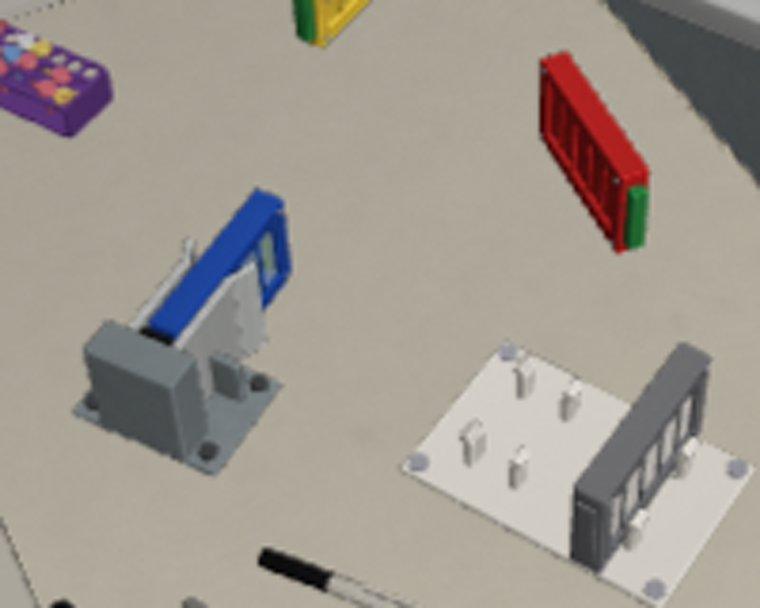

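View pics/t16c.png

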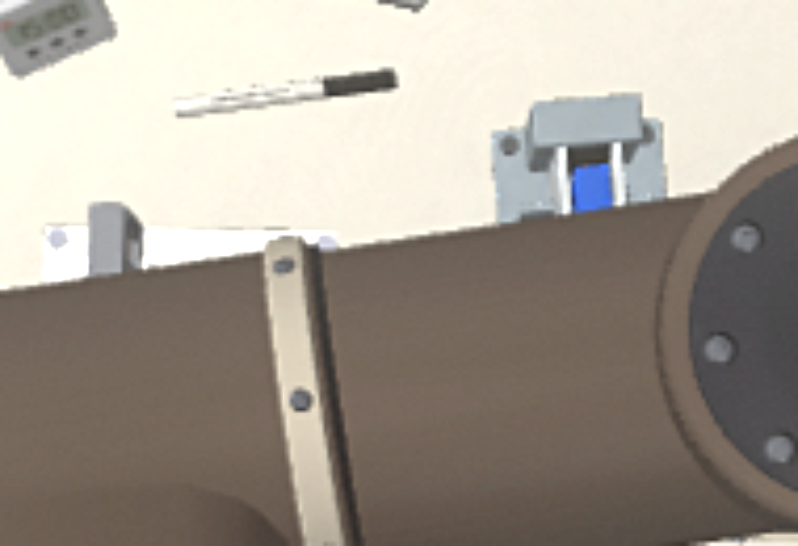

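View pics/w16.png

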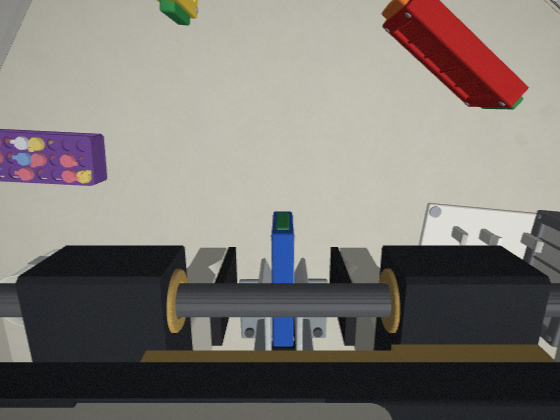

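Cassette stands upright in the press and grey is still in the rack. I'll turn the wrist back so its camera can see the gap at the stop.

```bash
python3 -m inch '[0,20,0,0,0,-90,0,0,20,0,0,0,-90,0,0,20,0,0,0,-90,0,0,20,0,0,0,-90,0,0,20,0,0,0,-90,0,0,20,0,0,0,-90,0,0,20,0,0,0,-90,0,0,20,0,0,0,-90,0,0,20,0,0,0,-90,0,0,20,0,0,0,-90,0]'
python3 -m inch '[0,0,0,0,0,-90,0,0,0,0,0,0,-90,0,0,0,0,0,0,-90,0,0,0,0,0,0,-90,0,0,0,0,0,0,-90,0,0,0,0,0,0,-90,0,0,0,0,0,0,-90,0,0,0,0,0,0,-90,0,0,0,0,0,0,-90,0,0,0,0,0,0,-90,0]'
 python3 - <<'E'
from h import *
o=bot.get_obs();print(o['eef_pos'],o['force'])
save('wrist','w17')
i=cv2.imread('pics/w17.png')
cv2.imwrite('pics/w17c.png',cv2.convertScaleAbs(cv2.resize(i[0:230,150:420],None,fx=2.6,fy=2.6,interpolation=cv2.INTER_CUBIC),alpha=1.5))
E
```

```text
time: 24.05
eef_pos: [0.4984, -0.1123, 0.209]
ee_rot: [-0.494, -0.505, 0.506, 0.495]
force: [0.6, -1.2, -0.0]
finger_gap: 0.5
time: 25.05
eef_pos: [0.4984, -0.1123, 0.2089]
ee_rot: [-0.017, -0.707, 0.707, 0.018]
force: [0.2, 0.1, 0.1]
finger_gap: 0.497
[ 0.4983535  -0.11230358  0.20893821] [0.16236044 0.08093869 0.07582201]
```

View pics/w17c.png

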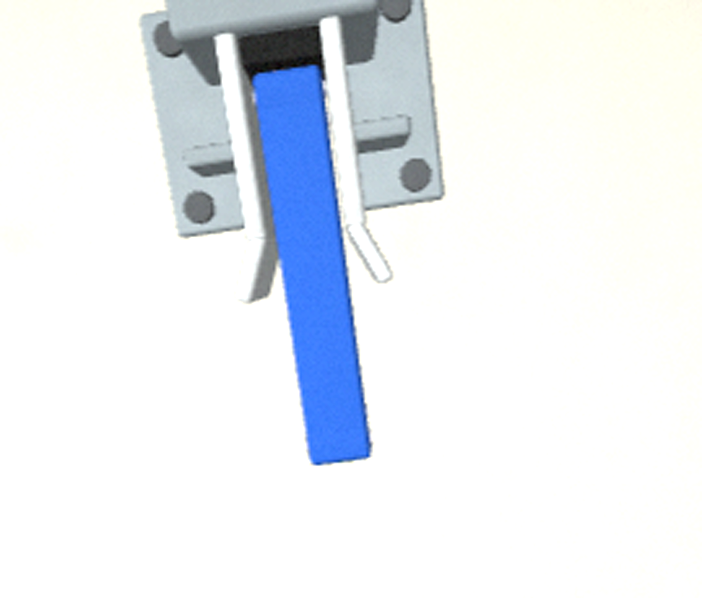

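```bash
python3 - <<'E'
from h import *
K,W=load('w17')
g=lambda L:np.array(L)/2.6+[150,0]
e=unproj(K,W,g([(313,463),(369,457),(255,76),(318,68)]),.070);t=unproj(K,W,g([(262,298),(378,281)]),.072)
print(e.round(4),t.round(4))
tr=e[:2].mean(0);ld=e[2:].mean(0);m=t.mean(0);v=ld-tr;L=np.linalg.norm(v[:2]);v/=L
print(L,'yaw',np.degrees(np.arctan2(v[1],v[0])),'out of mouth',(m-tr)@v)
i=cv2.imread('pics/w17.png')[10:50,225:300];cv2.imwrite('pics/w17d.png',cv2.convertScaleAbs(cv2.resize(i,None,fx=10,fy=10,interpolation=cv2.INTER_CUBIC),alpha=2.5))
E
```

```text
[[ 0.5133 -0.1018  0.07  ]
 [ 0.5143 -0.1198  0.07  ]
 [ 0.627  -0.0917  0.07  ]
 [ 0.6282 -0.1099  0.07  ]] [[ 0.5652 -0.0894  0.072 ]
 [ 0.5685 -0.1248  0.072 ]]
0.11425294325974746 yaw 5.0228105357426145 out of mouth 0.05317762692202061
```

View pics/w17d.png

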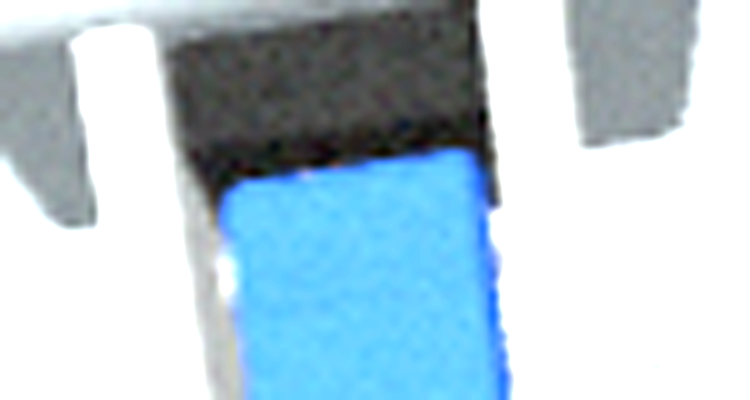

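The cassette stands 53.2 mm out of the mouth (53 expected when fully home), at a yaw of 5.0°, which matches the press. I'm handing in.

```bash
python3 -c "
from workcell import bot
print(bot.job_done())"
```

```text
the job is handed in; nothing more can be done
None
```

Both strips are seated and the job is handed in at about 25 s of the 67 s allowed. I lifted the blue cassette from its slot by its orange half and pressed the green end home. Then I set it on the bench, regripped it by the green half, turned it 180° and pressed the orange end home.

- **Seating force:** both pushes ended in a hard stall, with no further travel as the push force (along world x) rose to 31 N for green and 35 N for orange. Including the downward force, the total reached about 45 N and 50 N at the wrist, against the 120 N limit.
- **Green strip:** after its press, the wrist camera showed it standing about 2 mm proud, estimated from pixel height.
- **Orange strip:** it was not clearly visible once in the press. I judged it by the stall and by the cassette standing 53.2 mm out of the mouth, against 53 mm when fully home.
- **Scene:** after release the cassette stood upright in the press and the grey cassette was still in the rack. I did not handle the red and yellow look-alikes, and the gripper was clear of everything.

One measurement disagreed: the scene and top cameras put the cassette about 5 mm apart sideways. I used the wrist camera for the grasp and the fit instead.

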